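# Change the house water over from the mains to the tank

## Robot

A 6-joint arm with a two-finger parallel gripper is mounted at the origin on the work surface. World frame = base frame: x ahead of the robot, y to its left, z up, the work surface at z = 0. Lengths are in m, angles in rad, forces in N, time in s.
With the tool pointing down it reaches from about 0.3 to 0.875 m from the base axis. Payload 4.2 kg.
Tool frame: the origin (TCP) lies at the very end of the fingers, on their centre line; the grasp point (between the pads) lies 19 mm behind it; z points along the fingers, y is the line along which they close (so a half turn about z gives the same grasp; the last joint's range is limited). The gripper opens to 85 mm and grips with 20 to 120 N. Pads are 22 mm wide; open, the fingers measure 114 mm over their backs; the gripper's body (76 mm by 85 mm) begins 54 mm behind the grasp point. The pads swing forward as they close: fully open they stand 13 mm farther back than shut.
Start: joints at [-0.02, 0.32, 1.565, -0, 1.257, -0.02], TCP at [0.575, 0, 0.195] pointing down, gripper open.
Joint ranges: [-3.11, 3.11], [-0.84, 2.01], [0.21, 2.61], [-1.34, 4.49], [0.05, 2.63], [-2.56, 2.56]. Speed limits (rad/s): [2.57, 2.57, 3.14, 3.14, 3.14, 3.14].

## Interface

Orientations are given as [roll, pitch, yaw] about the fixed x, y, z axes, in that order (R = Rz(yaw) Ry(pitch) Rx(roll)).
In Python, from station import sensors, cams, workorder gives the robot as it stands.
- The arm moves only by the tool carry_out, never from a script. Its argument "increments" is a list of rows, each an object of numbers: "fingers": the opening, from 0 (shut) to 1 (fully open); "dx", "dy", "dz": the shift along the tool's x, y, z scaled (see below); "spin": the turn about the tool's z scaled (see below). In form: [{"fingers": .., "dx": .., "dy": .., "dz": .., "spin": ..}, ...]. A call has 1 to 20 rows; each row is the pose to reach, as a shift and turn from the pose commanded when the call began, along the tool's axes at that moment; what a row does not reach only later rows make up. The controller multiplies each number of a shift by 250 mm and each number of a turn by 90 degrees. A row lasts 1/10 s, in which the tool goes at most 50 mm and 8.59 degrees, less where a joint would pass 70% of its speed; a pose out of reach is approached as far as the arm can. A call with a number of a shift or a turn outside -1 to 1 is refused whole. A call with a gripper value outside its range is refused whole. The fingers move at their own pace and stop on an object; "squeeze" is the grip in N (left out, the last holds). Time passes only in rows, so rows that repeat a pose let the fingers close. It gives the time, the measured TCP pose, the force, the opening and the grip force at its end, in the units of the state.
- sensors.get_state(): the state, without advancing time (a new reading comes with each control period).
- cams.camera(name): name is "scene" or "side" or "wrist"; returns (picture, depth): 480x640x3 uint8, red, green, blue; 480x640 float32, m along the optical axis (not along the pixel's ray), 0 where there is no reading.
- cams.camera_info(name): a dict with "camera_matrix" (3x3 intrinsics, pixels), "R" (3x3) and "t" (3): a world point X has camera coordinates R X + t. Camera axes: x right, y down, z forward; pixel columns grow to the right and rows downward; lengths in m; the calibration is good to about 2 mm. A picture is of the moment at which its call begins: read the wrist's pose just before it. camera_info takes no time and is no camera call; for the wrist camera it gives the pose at the moment of the call.
- workorder.hand_in(): hands the job in; it is judged then, once.
Trained networks look in the newest picture that a camera, given by its name, has taken for a name from the list of things; names that differ only in an ending like _2 or _b are one class to them, and where a whole thing is asked for, a point or a joint stands for the part that bears it (a point fixed in the world has none). Each returns a list of dicts, best first, with "p" (0 to 1); they miss things now and then, are a little off and sometimes report something else, mostly with a low value. They report only what shows in the picture. A call takes as long as a camera call.
- cams.recognise(camera, name): "xyz" ([x, y, z] in m, in world coordinates, good to about 4 mm: the middle of the surface that is visible of it).
The state is a dict: "time_s": time; "joint_positions": joint angles; "qd": joint speeds; "effort": joint torques, N m; "eef_pos": TCP position; "tcp_rot": TCP orientation; "contact_force": force on the tool from outside, world axes, zero at the start; "torque": the same for the moment, N m; "finger_gap": finger opening in m; "grasp_force": force on a finger pad.
Only numpy, scipy, OpenCV 4.12 (cv2) and the standard library are available. Lean on these libraries where they do the work, as an engineer would, in place of code of your own. Each camera call takes 0.05 s, during which the arm holds its last target. There are 200 camera calls.

## Task

The municipal water is about to go off, so change the house over to the tank: with a fingertip push the lever of the valve on the branch with the round water meter a quarter turn until it is fully shut, square across its pipe, and only then push the lever of the valve on the other branch fully open, in line with its pipe. Push the levers gently from the side up to their stops and do not take them between the fingers. Leave all the loose things where they are.

Things in the scene. Friction and masses are not known exactly. Their poses are not given: they have to be found in the camera images.
- header: copper outlet pipe to the house, 230 mm long along its y (all sizes here in mm), 22 in diameter, axis 85 above the surface, with a tee at its middle that drops to the surface. Origin on the surface under its middle; the two branches run from its ends along its +x, away from the robot, 230 apart. Fixed
- mains_branch: municipal branch: copper pipe along its x, axis 85 high, with a brass ball valve at the origin and, 140 along +x, a round water meter 90 in diameter with a glass-covered white dial on top (132 high); the pipe drops at x = 235. Origin on the surface under the valve's stem. Left or right branch. Fixed
- tank_branch: tank branch: same pipe and ball valve, but no meter: a brass non-return valve and a Y-shaped strainer instead (each about 40 wide, top 105 high). Origin on the surface under the valve's stem. On the other side from the mains branch. Fixed
- mains_lever (a joint): mains valve's lever, upright hinge, rad: 0 = fully open (lever in line with its pipe, pointing along its branch's -x, to the header); 1.571 = fully shut (square to the pipe, along its branch's +y). Grows clockwise seen from above; hard stops at 0 and 1.571. Starts open, 0 to 0.25. Dry friction 0.4 N m (5 N at mid-sleeve), no spring: stays where left
- mains_lever_grip (a point): middle of the black sleeve on the mains lever, 80 from the stem axis, 137 above the surface; sleeve 72 long (33 to 105 from the stem), 18 wide, 10 thick. Axes turn with the lever: -x points from the stem out along it, z up. Below the sleeve, header and fittings reach 100 above the surface (121 at the stem), so a fingertip can go 15 below the sleeve's underside
- mains_lever_stem (a point): point on the stem axis of the mains valve, 137 above the surface, level with the middle of the sleeve; the lever turns about the upright line through it
- tank_lever (a joint): tank valve's lever, upright hinge, rad: 0 = fully open (lever in line with its pipe, pointing along its branch's -x, to the header); 1.571 = fully shut (square to the pipe, along its branch's +y). Grows clockwise seen from above; hard stops at 0 and 1.571. Starts shut, 1.32 to 1.57. Dry friction 0.4 N m (5 N at mid-sleeve), no spring: stays where left
- tank_lever_grip (a point): middle of the black sleeve on the tank lever, 80 from the stem axis, 137 above the surface; sleeve 72 long (33 to 105 from the stem), 18 wide, 10 thick. Axes turn with the lever: -x points from the stem out along it, z up. Below the sleeve, header and fittings reach 100 above the surface (121 at the stem), so a fingertip can go 15 below the sleeve's underside
- tank_lever_stem (a point): point on the stem axis of the tank valve, 137 above the surface, level with the middle of the sleeve; the lever turns about the upright line through it
- tile: grey ceramic tile, 200 x 200 x 9, lying flat, off to the left; loose; origin at the centre of its underside; leave alone
- wheel_spanner: chrome L-shaped wheel spanner, 320 long, lying flat, off to the right; loose; origin at the centre of its underside (middle of the long arm); leave alone
- scrub_pad: green hard-silicone scrub pad, 90 x 60 x 18, lying between the two branches; loose; origin at the centre of its underside; leave alone
- spray_bottle: empty clear spray bottle, 76 in diameter, 231 tall, upright, off to the left; loose; origin at the centre of its underside; leave alone
- thread_tape: white roll of thread tape, 52 in diameter, 14 tall, lying between the two valves; loose; origin at the centre of its underside; leave alone
- spare_nipple: brass hexagon nipple, 34 wide, 42 tall, upright, between the far ends of the branches; loose; origin at the centre of its underside; leave alone
- ring_wrench: steel wrench, 190 long, lying flat between the robot and the header; loose; origin at the centre of its underside; leave alone
- paste_tin: tin of jointing paste, 72 in diameter, about 85 tall, upright, off to the right; loose; origin at the centre of its underside; leave alone

How it is judged:
By the outcome, as a careful person would: the job done as asked, in the order asked, and still so for the second after the job is handed in, with the robot touching nothing.
It also fails if it takes over 56 s, if anything falls off the work surface, if the arm or the gripper's body presses on something with over 40 N, if the wrist force passes 120 N, or if a joint passes its speed limit or range.

## Working session

There is one attempt and no reset: what is moved stays moved. The work goes in short steps, Python scripts to look and compute and a tool call to move; the robot and the scene stay as the last step left them, time stands still between calls to the robot, and variables do not carry over. Pictures are saved under pics/ and viewed, at most 10 in all, crops included, and the job is handed in when it is done.

Besides the shell and the picture viewer there is one more tool, called after "Emit:" by a JSON object that holds its "op" and its "data". carry_out: Moves the arm, as the interface text tells. Its arguments: {"type":"object","properties":{"increments":{"type":"array","items":{"type":"object","properties":{"fingers":{"type":"number"},"dx":{"type":"number"},"dy":{"type":"number"},"dz":{"type":"number"},"spin":{"type":"number"}}}},"squeeze":{"type":"number"}},"required":["increments"]}

```bash
mkdir -p pics; python3 - <<'E'
from station import sensors,cams
import cv2,numpy as np
s=sensors.get_state();print(s['eef_pos'],s['tcp_rot'],s['time_s'])
for c in['scene','side']:
    im,d=cams.camera(c);cv2.imwrite(f'pics/{c}0.png',im[:,:,::-1]);np.savez(f'{c}0.npz',im=im,d=d)
    for n in['mains_branch','tank_branch','mains_lever','tank_lever','mains_lever_grip','tank_lever_grip','mains_lever_stem','tank_lever_stem','header','spray_bottle','paste_tin']:
        r=cams.recognise(c,n);print(c,n,[(np.round(q['xyz'],3).tolist(),round(q['p'],2)) for q in r[:3]])
E
```

```text
[ 5.74441472e-01 -4.25678461e-07  1.94180579e-01] [-3.13977462e+00 -5.13236891e-05  1.57080012e+00] 0.0
scene mains_branch [([0.717, 0.144, 0.097], 0.79), ([0.595, -0.054, 0.136], 0.22)]
scene tank_branch [([0.689, 0.04, 0.014], 0.72), ([0.722, -0.072, 0.097], 0.62), ([0.535, 0.126, 0.138], 0.57)]
scene mains_lever [([0.529, 0.13, 0.14], 0.68)]
scene tank_lever [([0.593, -0.054, 0.137], 0.81)]
scene mains_lever_grip [([0.534, 0.129, 0.137], 0.64), ([0.724, -0.374, 0.072], 0.61)]
scene tank_lever_grip [([0.596, -0.05, 0.135], 0.93)]
scene mains_lever_stem [([0.526, 0.132, 0.133], 0.9)]
scene tank_lever_stem [([0.594, -0.052, 0.134], 0.56)]
scene header [([0.505, 0.004, 0.094], 0.59)]
scene spray_bottle [([0.675, 0.394, 0.118], 0.76)]
scene paste_tin [([0.727, -0.373, 0.073], 0.82)]
side mains_branch [([0.658, 0.134, 0.096], 0.83)]
side tank_branch [([0.66, -0.08, 0.095], 0.67)]
side mains_lever [([0.508, 0.133, 0.14], 0.75)]
side tank_lever [([0.589, -0.055, 0.142], 0.74), ([0.509, 0.124, 0.133], 0.5)]
side mains_lever_grip []
side tank_lever_grip [([0.587, -0.052, 0.136], 0.64), ([0.507, 0.13, 0.136], 0.36)]
side mains_lever_stem [([0.443, 0.39, 0.007], 0.72), ([0.505, 0.129, 0.136], 0.57)]
side tank_lever_stem [([0.586, -0.05, 0.136], 0.84)]
side header [([0.496, -0.003, 0.091], 0.85)]
side spray_bottle [([0.644, 0.389, 0.128], 0.74)]
side paste_tin [([0.678, -0.388, 0.073], 0.89)]
```

View pics/scene0.png

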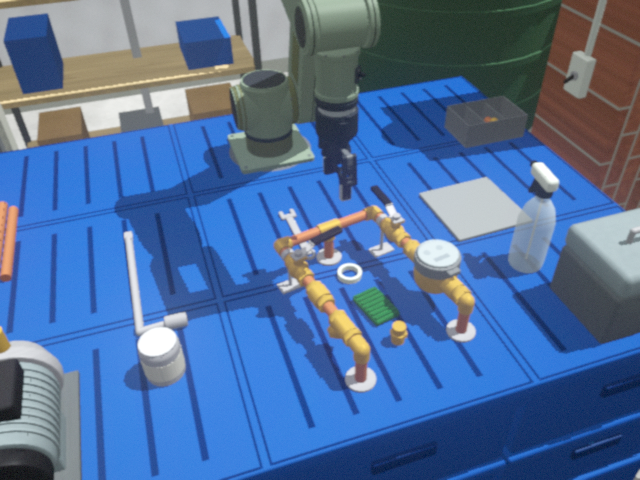

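View pics/side0.png

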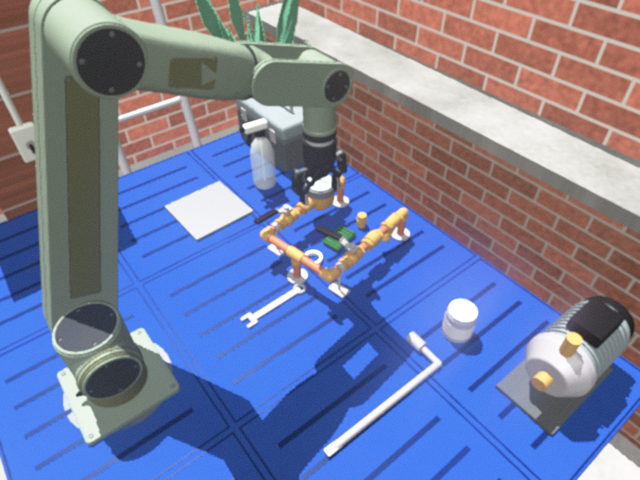

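The scene view shows the meter branch on the robot's left (meter at about 437,260) and the tank branch on the right. The mains lever's black sleeve is near (382,195) and the tank sleeve near (325,230). The side view agrees: sleeves near (268,215) and (328,232).

```bash
cat > h.py <<'E'
import numpy as np,cv2
from station import cams
def cloud(c,d):
    k=cams.camera_info(c);K=np.array(k['camera_matrix']);R=np.array(k['R']);t=np.array(k['t'])
    v,u=np.mgrid[:480,:640];P=np.stack([(u-K[0,2])/K[0,0]*d,(v-K[1,2])/K[1,1]*d,d],-1)
    return (P-t)@R
def sleeves(im,X,d):
    m=(d>0)&(im.max(2)<75)&(X[...,2]>.125)&(X[...,2]<.15)&(X[...,0]>.4)&(X[...,0]<.75)&(abs(X[...,1])<.3)
    n,l,s,_=cv2.connectedComponentsWithStats(m.astype(np.uint8))
    for i in range(1,n):
        if s[i,4]<25: continue
        p=X[l==i]; (c,wh,a)=cv2.minAreaRect(p[:,:2].astype(np.float32))
        print('dark',s[i],'ctr',np.round(c,4),'box',np.round(wh,3),'med',np.round(np.median(p,0),4))
        vx=cv2.fitLine(p[:,:2].astype(np.float32),cv2.DIST_HUBER,0,.01,.01).ravel();print('  dir deg',np.degrees(np.arctan2(vx[1],vx[0]))%180, 'z max',p[:,2].max())
E
python3 - <<'E'
from h import *
S=500;img=np.zeros((560,480,3),np.uint8)
for c in['scene','side']:
    z=np.load(c+'0.npz');im,d=z['im'],z['d'];X=cloud(c,d);print(c);sleeves(im,X,d)
    m=(d>0)&(X[...,2]>.04)&(X[...,2]<.16)&(X[...,0]>.4)&(X[...,0]<.88)&(abs(X[...,1])<.24)
    # top-down map 1 px = 1mm, up = +x, left=+y
    r=((.9-X[...,0][m])*1000).astype(int);q=((.24-X[...,1][m])*1000).astype(int)
    for a,b,col in zip(r,q,im[m]): cv2.circle(img,(int(b),int(a)),1,tuple(int(e) for e in col[::-1]),-1)
    # pipe branch ridge
    o=m&(im[...,0].astype(int)>im[...,2]+50)&(X[...,2]>.07)&(X[...,2]<.105)
    for nm,ya,yb in(('L',.03,.24),('R',-.24,-.03)):
        k=o&(X[...,1]>ya)&(X[...,1]<yb)&(X[...,0]>.53);p=X[k]
        v=cv2.fitLine(p[:,:2].astype(np.float32),cv2.DIST_HUBER,0,.01,.01).ravel();print(nm,k.sum(),np.degrees(np.arctan2(v[1],v[0])),v[2:])
    k=o&(abs(X[...,1])<.07)&(X[...,0]<.56)&(X[...,2]>.085);p=X[k];v=cv2.fitLine(p[:,:2].astype(np.float32),cv2.DIST_HUBER,0,.01,.01).ravel();print('H',k.sum(),np.degrees(np.arctan2(v[1],v[0])),v[2:])
cv2.imwrite('pics/top0.png',img)
E
```

```text
scene
L 988 11.208997 [0.6876023  0.14932887]
R 1842 10.876201 [ 0.76976615 -0.06730269]
H 473 -79.678276 [0.50624996 0.00099928]
side
L 512 6.2349963 [0.6295561  0.13209502]
R 935 10.750912 [ 0.68047464 -0.08530194]
H 384 -78.93175 [ 0.49644968 -0.00177072]
```

View pics/top0.png

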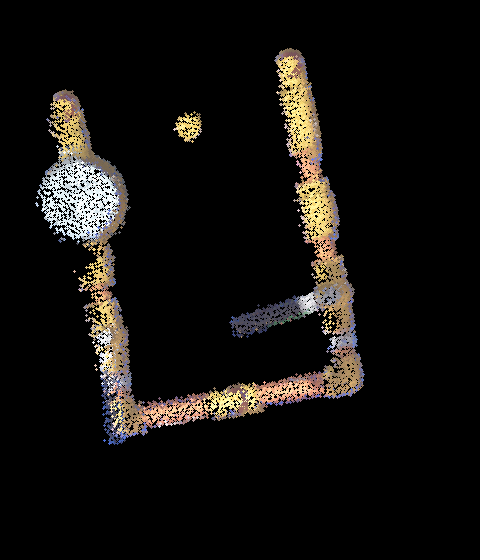

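The top-down map shows both branches at a yaw of about 10.7°. The tank stem is near (330,292) with its lever square across at (240,325). The mains stem is near (105,335), with its lever over the elbow near (115,410). I'll refine these next.

```bash
python3 - <<'E'
from h import *
im,d=cams.camera('wrist');cv2.imwrite('pics/w0.png',im[:,:,::-1]);np.savez('wrist0.npz',im=im,d=d)
for n in['mains_lever_grip','tank_lever_grip','mains_lever_stem','tank_lever_stem']:print(n,[(np.round(q['xyz'],3).tolist(),round(q['p'],2)) for q in cams.recognise('wrist',n)[:2]])
for c in['scene','side','wrist']:
    z=np.load(c+'0.npz');im,d=z['im'].astype(int),z['d'];X=cloud(c,d)
    # sleeve: dark, unsaturated, high
    for nm,x0,x1,y0,y1 in(('mains',.42,.56,.06,.22),('tank',.54,.64,-.085,.03)):
        m=(d>0)&(X[...,2]>.13)&(X[...,2]<.148)&(X[...,0]>x0)&(X[...,0]<x1)&(X[...,1]>y0)&(X[...,1]<y1)&(im.max(2)<130)
        p=X[m][:,:2].astype(np.float32)
        if len(p)<15: print(c,nm,len(p));continue
        v=cv2.fitLine(p,cv2.DIST_HUBER,0,.01,.01).ravel();u=np.array(v[:2]);u*=-1 if nm=='mains' and u[0]>0 or nm=='tank' and u[1]<0 else 1
        s=(p-v[2:])@u
        print(c,nm,len(p),'dir',np.degrees(np.arctan2(u[1],u[0])),'ext',np.round(np.percentile(s,[2,98]),3),'mid',np.round(v[2:]+u*np.percentile(s,[2,98]).mean(),4),'z',np.median(X[m][:,2]))
    m=(d>0)&(X[...,2]>.12)&(X[...,2]<.14)&(X[...,0]>.65)&(X[...,0]<.76)&(X[...,1]>.08)&(X[...,1]<.22)
    if m.sum()>50: print(c,'meter',np.round(cv2.minEnclosingCircle(X[m][:,:2].astype(np.float32))[0],4),np.median(X[m],0))
E
```

```text
mains_lever_grip [([0.516, 0.129, 0.139], 0.56)]
tank_lever_grip [([0.587, -0.037, 0.141], 0.91)]
mains_lever_stem [([0.518, 0.134, 0.145], 0.61), ([0.589, -0.036, 0.142], 0.46)]
tank_lever_stem [([0.586, -0.036, 0.141], 0.74), ([0.514, 0.134, 0.142], 0.42)]
scene mains 144 dir -175.13496 ext [-0.03   0.033] mid [0.4961 0.1248] z 0.14101636098627368
scene tank 249 dir 107.911575 ext [-0.045  0.021] mid [ 0.5861 -0.027 ] z 0.1410014648638157
scene meter [0.7067 0.158 ] [0.71007348 0.15474892 0.13280684]
side mains 119 dir -173.68355 ext [-0.021  0.046] mid [0.4922 0.1235] z 0.139696164564649
side tank 173 dir 109.48039 ext [-0.033  0.036] mid [ 0.578 -0.028] z 0.13959862336178652
side meter [0.7034 0.1562] [0.69025791 0.14213338 0.13145359]
wrist mains 3834 dir -174.91774 ext [-0.034  0.034] mid [0.4947 0.1296] z 0.1408929810886591
wrist tank 2164 dir 108.51065 ext [-0.035  0.033] mid [ 0.583  -0.0228] z 0.14101006536924862
wrist meter [0.7043 0.1584] [0.69564123 0.13961076 0.13297786]
```

View pics/w0.png

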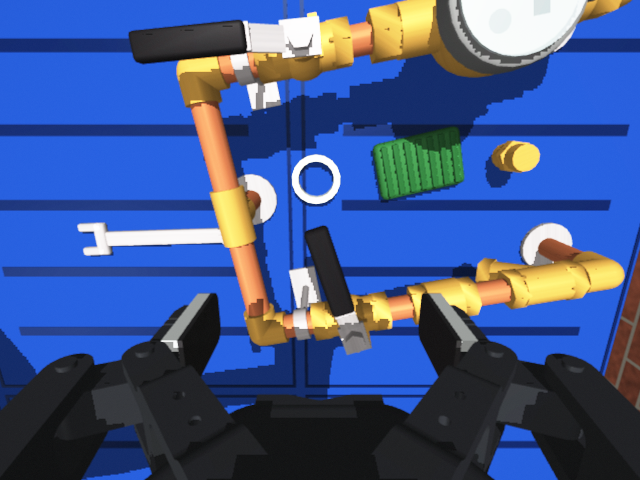

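The wrist view shows the mains sleeve at about (190,40), nearly in line with its pipe, and the tank sleeve at about (328,270), nearly square. Measured values:

| Lever | Angle | Stem (m) |
|---|---|---|
| Mains | ≈ 0.10 rad | ≈ (.570, .133) |
| Tank | ≈ 1.43 rad | ≈ (.608, -.099) |

Next I shut the fingers and approach the inner side of the mains sleeve.

Emit:
{"op": "carry_out", "data": {"increments": [{"fingers": 0, "dx": 0.12, "dy": -0.1, "dz": 0, "spin": -0.02}, {"fingers": 0, "dx": 0.24, "dy": -0.2, "dz": 0, "spin": -0.04}, {"fingers": 0, "dx": 0.366, "dy": -0.308, "dz": 0, "spin": -0.056}, {"fingers": 0, "dx": 0.366, "dy": -0.308, "dz": 0, "spin": -0.056}, {"fingers": 0, "dx": 0.366, "dy": -0.308, "dz": 0, "spin": -0.056}, {"fingers": 0, "dx": 0.366, "dy": -0.308, "dz": 0, "spin": -0.056}, {"fingers": 0, "dx": 0.366, "dy": -0.308, "dz": 0.08, "spin": -0.056}, {"fingers": 0, "dx": 0.366, "dy": -0.308, "dz": 0.16, "spin": -0.056}, {"fingers": 0, "dx": 0.366, "dy": -0.308, "dz": 0.24, "spin": -0.056}, {"fingers": 0, "dx": 0.366, "dy": -0.308, "dz": 0.3, "spin": -0.056}, {"fingers": 0, "dx": 0.366, "dy": -0.308, "dz": 0.3, "spin": -0.056}]}}

```text
time_s: 2.55
eef_pos: [0.4973, 0.0902, 0.1179]
tcp_rot: [-3.137, 0.001, 1.657]
contact_force: [-0.0, -0.3, 0.8]
finger_gap: -0.0002
grasp_force: 0.0
```

```bash
cat > plan.py <<'E'
import numpy as np
def plan(stem,start,yaw0,th,off,r=.075,br=190.8,sgn=1):
    """rows from commanded xy `start`, tool-x heading yaw0 (deg), z down; sgn=1 clockwise push"""
    y=np.radians(yaw0);X=np.array([np.cos(y),np.sin(y)]);Y=np.array([np.sin(y),-np.cos(y)])
    for a,o in zip(th,off):
        f=np.radians(br-a);u=np.array([np.cos(f),np.sin(f)]);t=np.array([u[1],-u[0]])
        p=np.array(stem)+r*u-sgn*o*t-start
        print('{"fingers":0,"dx":%.3f,"dy":%.3f,"dz":0,"spin":%.3f}'%(p@X/.25,p@Y/.25,(yaw0-(br-90-a))/90),end=',')
    print()
E
python3 - <<'E'
from plan import *
from station import sensors
s=sensors.get_state();print(s['eef_pos'],s['tcp_rot'],s['time_s'],s['contact_force'],s['finger_gap'])
# commanded now (.498,.0915), heading 95
st=np.array([.498,.0915])
plan((.570,.133),st,95,[5.7]*2+list(np.linspace(7,55,16)),[.028,.02]+[.02]*16)
E
```

```text
[0.49726235 0.09023817 0.11788532] [-3.13696130e+00  6.02081139e-04  1.65702551e+00] 2.55 [-0.00745857 -0.28751898  0.78143109] -0.00019240835008994115
{"fingers":0,"dx":0.028,"dy":0.002,"dz":0,"spin":-0.001},{"fingers":0,"dx":0.060,"dy":0.002,"dz":0,"spin":-0.001},{"fingers":0,"dx":0.067,"dy":-0.000,"dz":0,"spin":0.013},{"fingers":0,"dx":0.084,"dy":-0.004,"dz":0,"spin":0.049},{"fingers":0,"dx":0.101,"dy":-0.007,"dz":0,"spin":0.084},{"fingers":0,"dx":0.118,"dy":-0.008,"dz":0,"spin":0.120},{"fingers":0,"dx":0.135,"dy":-0.009,"dz":0,"spin":0.156},{"fingers":0,"dx":0.153,"dy":-0.009,"dz":0,"spin":0.191},{"fingers":0,"dx":0.170,"dy":-0.008,"dz":0,"spin":0.227},{"fingers":0,"dx":0.187,"dy":-0.006,"dz":0,"spin":0.262},{"fingers":0,"dx":0.204,"dy":-0.002,"dz":0,"spin":0.298},{"fingers":0,"dx":0.221,"dy":0.002,"dz":0,"spin":0.333},{"fingers":0,"dx":0.238,"dy":0.007,"dz":0,"spin":0.369},{"fingers":0,"dx":0.254,"dy":0.012,"dz":0,"spin":0.404},{"fingers":0,"dx":0.270,"dy":0.019,"dz":0,"spin":0.440},{"fingers":0,"dx":0.285,"dy":0.027,"dz":0,"spin":0.476},{"fingers":0,"dx":0.300,"dy":0.035,"dz":0,"spin":0.511},{"fingers":0,"dx":0.315,"dy":0.045,"dz":0,"spin":0.547},
```

Emit:
{"op": "carry_out", "data": {"increments": [{"fingers": 0, "dx": 0.028, "dy": 0.002, "dz": 0, "spin": 0}, {"fingers": 0, "dx": 0.05, "dy": 0.002, "dz": 0, "spin": 0}, {"fingers": 0, "dx": 0.067, "dy": 0, "dz": 0, "spin": 0.013}, {"fingers": 0, "dx": 0.084, "dy": -0.004, "dz": 0, "spin": 0.05}, {"fingers": 0, "dx": 0.101, "dy": -0.007, "dz": 0, "spin": 0.084}, {"fingers": 0, "dx": 0.118, "dy": -0.008, "dz": 0, "spin": 0.12}, {"fingers": 0, "dx": 0.135, "dy": -0.009, "dz": 0, "spin": 0.156}, {"fingers": 0, "dx": 0.153, "dy": -0.009, "dz": 0, "spin": 0.19}, {"fingers": 0, "dx": 0.17, "dy": -0.008, "dz": 0, "spin": 0.227}, {"fingers": 0, "dx": 0.187, "dy": -0.006, "dz": 0, "spin": 0.262}, {"fingers": 0, "dx": 0.204, "dy": -0.002, "dz": 0, "spin": 0.298}, {"fingers": 0, "dx": 0.221, "dy": 0.002, "dz": 0, "spin": 0.333}, {"fingers": 0, "dx": 0.238, "dy": 0.007, "dz": 0, "spin": 0.369}, {"fingers": 0, "dx": 0.254, "dy": 0.012, "dz": 0, "spin": 0.404}, {"fingers": 0, "dx": 0.27, "dy": 0.019, "dz": 0, "spin": 0.44}, {"fingers": 0, "dx": 0.285, "dy": 0.027, "dz": 0, "spin": 0.476}, {"fingers": 0, "dx": 0.3, "dy": 0.035, "dz": 0, "spin": 0.51}, {"fingers": 0, "dx": 0.315, "dy": 0.045, "dz": 0, "spin": 0.547}, {"fingers": 0, "dx": 0.315, "dy": 0.045, "dz": 0, "spin": 0.547}]}}

```text
time_s: 4.45
eef_pos: [0.5028, 0.1718, 0.1207]
tcp_rot: [3.141, -0.002, 0.8]
contact_force: [-0.9, 0.4, -0.2]
finger_gap: 0.0003
grasp_force: 0.0
```

```bash
python3 - <<'E'
from plan import *
from h import *
im,d=cams.camera('scene');X=cloud('scene',d);sleeves(im,X,d)
cv2.imwrite('pics/s1.png',cv2.resize(im[140:300,240:480,::-1],None,fx=3,fy=3))
y=np.radians(95);st=np.array([.498,.0915])+.25*(.315*np.array([np.cos(y),np.sin(y)])+.045*np.array([np.sin(y),-np.cos(y)]));print(st)
plan((.570,.133),st,95-.547*90,list(np.linspace(58,90,11))+[90,90],[.02]*11+[.018,.016])
E
```

```text
[0.50234368 0.17093083]
{"fingers":0,"dx":0.016,"dy":-0.004,"dz":0,"spin":0.033},{"fingers":0,"dx":0.033,"dy":-0.007,"dz":0,"spin":0.069},{"fingers":0,"dx":0.050,"dy":-0.009,"dz":0,"spin":0.104},{"fingers":0,"dx":0.067,"dy":-0.010,"dz":0,"spin":0.140},{"fingers":0,"dx":0.085,"dy":-0.011,"dz":0,"spin":0.175},{"fingers":0,"dx":0.102,"dy":-0.010,"dz":0,"spin":0.211},{"fingers":0,"dx":0.119,"dy":-0.008,"dz":0,"spin":0.246},{"fingers":0,"dx":0.136,"dy":-0.006,"dz":0,"spin":0.282},{"fingers":0,"dx":0.153,"dy":-0.002,"dz":0,"spin":0.317},{"fingers":0,"dx":0.170,"dy":0.003,"dz":0,"spin":0.353},{"fingers":0,"dx":0.186,"dy":0.008,"dz":0,"spin":0.389},{"fingers":0,"dx":0.193,"dy":0.013,"dz":0,"spin":0.389},{"fingers":0,"dx":0.200,"dy":0.017,"dz":0,"spin":0.389},
```

View pics/s1.png

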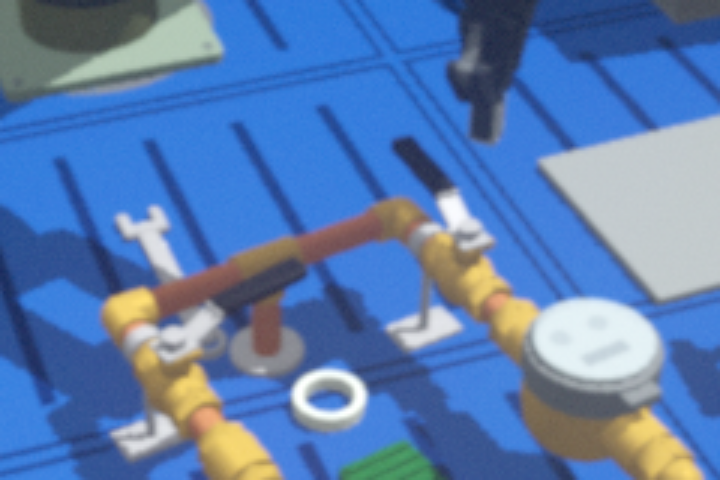

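The fingertip, at about (487,135) in the crop, has passed the mains sleeve at about (420,165) and the lever has not moved. I need to check the true height of the tip.

```bash
python3 - <<'E'
from h import *
from station import sensors
s=sensors.get_state();print(s['eef_pos'],s['tcp_rot'],s['joint_positions'],s['contact_force'],s['finger_gap'],s['time_s'])
p=np.array(s['eef_pos'])
for c in['scene','side']:
    im,d=cams.camera(c);X=cloud(c,d);k=cams.camera_info(c);q=np.array(k['camera_matrix'])@(np.array(k['R'])@p+k['t']);print(c,'tcp px',q[:2]/q[2])
    m=(d>0)&(np.hypot(X[...,0]-p[0],X[...,1]-p[1])<.035)&(X[...,2]>.105)&(X[...,2]<.3)
    v,u=np.nonzero(m);P=X[m];
    for lo in np.arange(.105,.2,.01):
        b=(P[:,2]>=lo)&(P[:,2]<lo+.01)
        if b.sum()>2: print(round(lo,3),b.sum(),np.round(P[b].mean(0),3),np.round([u[b].mean(),v[b].mean()]))
    cv2.imwrite(f'pics/{c}2.png',im[:,:,::-1])
    if c=='side': cv2.imwrite('pics/sd2c.png',cv2.resize(im[130:290,200:440,::-1],None,fx=3,fy=3))
E
```

```text
[0.50254628 0.17144448 0.12055466] [ 3.14097549e+00 -9.38103424e-04  8.00932662e-01] [ 3.07176937e-01  3.10521277e-01  1.77905709e+00 -1.13899690e-04
  1.05089574e+00  1.07709742e+00] [0.39140115 0.00981282 0.68346651] -7.514615616896485e-05 4.5
scene tcp px [400.60588453 199.62610554]
0.155 28 [0.507 0.166 0.161] [400. 186.]
0.165 42 [0.51  0.165 0.171] [401. 183.]
0.175 48 [0.51  0.166 0.18 ] [402. 179.]
0.185 30 [0.511 0.166 0.189] [402. 176.]
0.195 24 [0.512 0.171 0.202] [405. 170.]
side tcp px [260.01902275 210.89156325]
0.155 16 [0.496 0.162 0.162] [259. 202.]
0.165 30 [0.497 0.164 0.17 ] [258. 199.]
0.175 32 [0.498 0.164 0.179] [258. 196.]
0.185 31 [0.496 0.163 0.189] [257. 194.]
0.195 55 [0.495 0.164 0.201] [256. 190.]
```

View pics/sd2c.png

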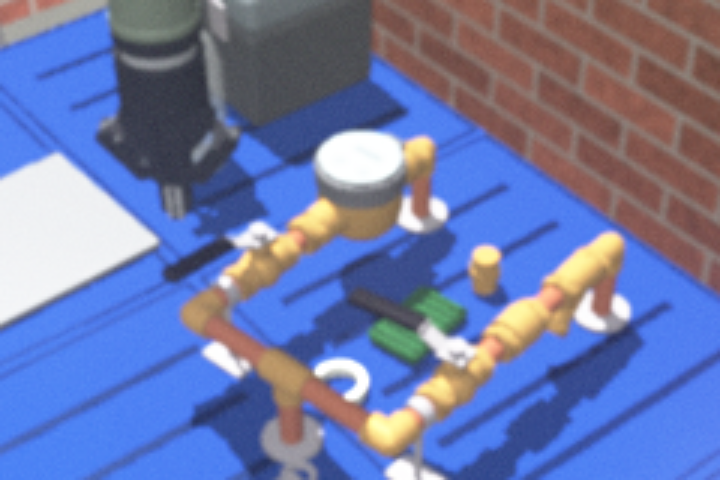

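The side crop shows the fingertip ending at about (175,215), above and beyond the sleeve. Both depth cameras put the real tip at z ≈ 0.155, about 35 mm higher than the reported TCP, so it passed over the lever. I'll go back and come down lower, checking the height with the cameras before I push.

Emit:
{"op": "carry_out", "data": {"increments": [{"fingers": 0, "dx": 0, "dy": 0, "dz": -0.08, "spin": 0}, {"fingers": 0, "dx": -0.08, "dy": 0.07, "dz": -0.08, "spin": -0.09}, {"fingers": 0, "dx": -0.16, "dy": 0.14, "dz": -0.08, "spin": -0.18}, {"fingers": 0, "dx": -0.24, "dy": 0.209, "dz": -0.08, "spin": -0.27}, {"fingers": 0, "dx": -0.24, "dy": 0.209, "dz": -0.08, "spin": -0.36}, {"fingers": 0, "dx": -0.24, "dy": 0.209, "dz": -0.08, "spin": -0.45}, {"fingers": 0, "dx": -0.24, "dy": 0.209, "dz": -0.08, "spin": -0.547}, {"fingers": 0, "dx": -0.24, "dy": 0.209, "dz": 0, "spin": -0.547}, {"fingers": 0, "dx": -0.24, "dy": 0.209, "dz": 0.05, "spin": -0.547}, {"fingers": 0, "dx": -0.24, "dy": 0.209, "dz": 0.09, "spin": -0.547}, {"fingers": 0, "dx": -0.24, "dy": 0.209, "dz": 0.12, "spin": -0.547}, {"fingers": 0, "dx": -0.24, "dy": 0.209, "dz": 0.12, "spin": -0.547}]}}

```text
time_s: 5.8
eef_pos: [0.4973, 0.0914, 0.0892]
tcp_rot: [-3.14, 0.0, 1.659]
contact_force: [0.6, 0.4, 0.2]
finger_gap: 0.0002
grasp_force: 0.0
```

```bash
cat > tip.py <<'E'
from h import *
from station import sensors
def tip(zmin,c2=('scene','side')):
    s=sensors.get_state();p=np.array(s['eef_pos']);print(np.round(p,4),np.round(s['contact_force'],1),s['time_s'])
    for c in c2:
        im,d=cams.camera(c);X=cloud(c,d)
        m=(d>0)&(np.hypot(X[...,0]-p[0],X[...,1]-p[1])<.024)&(X[...,2]>zmin)&(X[...,2]<.2)&(im.max(2)-im.min(2).astype(int)<60)
        P=X[m];print(c,'zmin pct',np.round(np.percentile(P[:,2],[0,2,5,10]),3))
        for lo in np.arange(zmin,.19,.01):
            b=(P[:,2]>=lo)&(P[:,2]<lo+.01)
            if b.sum()>2: print(round(lo,3),b.sum(),np.round(P[b].mean(0),3))
        cv2.imwrite(f'pics/{c}_{s["time_s"]:.2f}.png',im[:,:,::-1])
E
python3 -c "
from tip import *
tip(.1)"; ls pics
```

```text
[0.4973 0.0914 0.0892] [0.6 0.4 0.2] 5.8
scene zmin pct [0.1   0.126 0.134 0.138]
0.1 3 [0.483 0.102 0.101]
0.12 4 [0.502 0.089 0.126]
0.13 31 [0.506 0.085 0.137]
0.14 37 [0.506 0.085 0.145]
0.15 38 [0.505 0.084 0.155]
0.16 13 [0.502 0.08  0.165]
0.17 39 [0.503 0.082 0.175]
0.18 27 [0.505 0.08  0.185]
side zmin pct [0.123 0.131 0.133 0.138]
0.12 5 [0.495 0.084 0.127]
0.13 26 [0.495 0.083 0.135]
0.14 29 [0.494 0.082 0.146]
0.15 30 [0.494 0.083 0.155]
0.16 20 [0.496 0.081 0.165]
0.17 57 [0.495 0.083 0.175]
0.18 25 [0.492 0.081 0.184]
s1.png
scene0.png
scene2.png
scene_5.80.png
sd2c.png
side0.png
side2.png
side_5.80.png
top0.png
w0.png
```

The tip now ends at z ≈ 0.125. I'll go 8 mm lower and push the first part of the arc.

Emit:
{"op": "carry_out", "data": {"increments": [{"fingers": 0, "dx": 0, "dy": 0.002, "dz": 0.032, "spin": 0}, {"fingers": 0, "dx": 0.028, "dy": 0.002, "dz": 0.032, "spin": 0}, {"fingers": 0, "dx": 0.05, "dy": 0.002, "dz": 0.032, "spin": 0}, {"fingers": 0, "dx": 0.067, "dy": 0, "dz": 0.032, "spin": 0.013}, {"fingers": 0, "dx": 0.084, "dy": -0.004, "dz": 0.032, "spin": 0.05}, {"fingers": 0, "dx": 0.101, "dy": -0.007, "dz": 0.032, "spin": 0.084}, {"fingers": 0, "dx": 0.118, "dy": -0.008, "dz": 0.032, "spin": 0.12}, {"fingers": 0, "dx": 0.135, "dy": -0.009, "dz": 0.032, "spin": 0.156}, {"fingers": 0, "dx": 0.153, "dy": -0.009, "dz": 0.032, "spin": 0.19}]}}

```text
time_s: 6.8
eef_pos: [0.4919, 0.1282, 0.0822]
tcp_rot: [3.142, 0.003, 1.359]
contact_force: [-0.6, -6.6, 1.7]
finger_gap: -0.0002
grasp_force: 2.9
```

```bash
python3 - <<'E'
from tip import *
tip(.11,('scene',))
im=cv2.imread('pics/scene_6.70.png')
cv2.imwrite('pics/s3.png',cv2.resize(im[140:300,240:480],None,fx=3,fy=3))
E
```

```text
[0.4919 0.1282 0.0822] [-0.6 -6.6  1.7] 6.8
scene zmin pct [0.122 0.125 0.127 0.131]
0.12 18 [0.5   0.123 0.127]
0.13 45 [0.501 0.126 0.136]
0.14 68 [0.502 0.132 0.144]
0.15 10 [0.504 0.122 0.153]
0.16 4 [0.498 0.113 0.166]
0.17 11 [0.503 0.114 0.176]
0.18 22 [0.504 0.115 0.186][ WARN:0@1.401] global loadsave.cpp:275 findDecoder imread_('pics/scene_6.70.png'): can't open/read file: check file path/integrity
Traceback (most recent call last):
TypeError: 'NoneType' object is not subscriptable
```

A 6.6 N reaction at the tip shows it is now pushing the lever, so I'll continue the arc.

```bash
python3 - <<'E'
from plan import *
y=np.radians(95);st=np.array([.498,.0915])+.25*(.153*np.array([np.cos(y),np.sin(y)])-.009*np.array([np.sin(y),-np.cos(y)]));print(st)
plan((.570,.133),st,95-.19*90,list(np.arange(26,83,3.)),[.02]*19)
E
```

```text
[0.49242485 0.12940835]
{"fingers":0,"dx":0.015,"dy":-0.003,"dz":0,"spin":0.034},{"fingers":0,"dx":0.031,"dy":-0.006,"dz":0,"spin":0.068},{"fingers":0,"dx":0.048,"dy":-0.008,"dz":0,"spin":0.101},{"fingers":0,"dx":0.064,"dy":-0.010,"dz":0,"spin":0.134},{"fingers":0,"dx":0.080,"dy":-0.010,"dz":0,"spin":0.168},{"fingers":0,"dx":0.096,"dy":-0.010,"dz":0,"spin":0.201},{"fingers":0,"dx":0.112,"dy":-0.008,"dz":0,"spin":0.234},{"fingers":0,"dx":0.129,"dy":-0.006,"dz":0,"spin":0.268},{"fingers":0,"dx":0.145,"dy":-0.003,"dz":0,"spin":0.301},{"fingers":0,"dx":0.160,"dy":0.001,"dz":0,"spin":0.334},{"fingers":0,"dx":0.176,"dy":0.005,"dz":0,"spin":0.368},{"fingers":0,"dx":0.191,"dy":0.011,"dz":0,"spin":0.401},{"fingers":0,"dx":0.206,"dy":0.017,"dz":0,"spin":0.434},{"fingers":0,"dx":0.221,"dy":0.024,"dz":0,"spin":0.468},{"fingers":0,"dx":0.235,"dy":0.032,"dz":0,"spin":0.501},{"fingers":0,"dx":0.249,"dy":0.041,"dz":0,"spin":0.534},{"fingers":0,"dx":0.262,"dy":0.050,"dz":0,"spin":0.568},{"fingers":0,"dx":0.275,"dy":0.060,"dz":0,"spin":0.601},{"fingers":0,"dx":0.288,"dy":0.070,"dz":0,"spin":0.634},
```

Emit:
{"op": "carry_out", "data": {"increments": [{"fingers": 0, "dx": 0.015, "dy": -0.003, "dz": 0, "spin": 0.034}, {"fingers": 0, "dx": 0.031, "dy": -0.006, "dz": 0, "spin": 0.068}, {"fingers": 0, "dx": 0.048, "dy": -0.008, "dz": 0, "spin": 0.1}, {"fingers": 0, "dx": 0.064, "dy": -0.01, "dz": 0, "spin": 0.134}, {"fingers": 0, "dx": 0.08, "dy": -0.01, "dz": 0, "spin": 0.168}, {"fingers": 0, "dx": 0.096, "dy": -0.01, "dz": 0, "spin": 0.2}, {"fingers": 0, "dx": 0.112, "dy": -0.008, "dz": 0, "spin": 0.234}, {"fingers": 0, "dx": 0.129, "dy": -0.006, "dz": 0, "spin": 0.268}, {"fingers": 0, "dx": 0.145, "dy": -0.003, "dz": 0, "spin": 0.3}, {"fingers": 0, "dx": 0.16, "dy": 0.001, "dz": 0, "spin": 0.334}, {"fingers": 0, "dx": 0.176, "dy": 0.005, "dz": 0, "spin": 0.368}, {"fingers": 0, "dx": 0.191, "dy": 0.011, "dz": 0, "spin": 0.4}, {"fingers": 0, "dx": 0.206, "dy": 0.017, "dz": 0, "spin": 0.434}, {"fingers": 0, "dx": 0.221, "dy": 0.024, "dz": 0, "spin": 0.468}, {"fingers": 0, "dx": 0.235, "dy": 0.032, "dz": 0, "spin": 0.5}, {"fingers": 0, "dx": 0.249, "dy": 0.041, "dz": 0, "spin": 0.534}, {"fingers": 0, "dx": 0.262, "dy": 0.05, "dz": 0, "spin": 0.568}, {"fingers": 0, "dx": 0.275, "dy": 0.06, "dz": 0, "spin": 0.6}, {"fingers": 0, "dx": 0.288, "dy": 0.07, "dz": 0, "spin": 0.634}]}}

```text
time_s: 8.75
eef_pos: [0.5221, 0.1945, 0.0817]
tcp_rot: [3.14, 0.006, 0.363]
contact_force: [-5.3, -5.2, 2.0]
finger_gap: 0.0001
grasp_force: 3.0
```

```bash
cat > lev.py <<'E'
from h import *
def lev(cs,bx):
    x0,x1,y0,y1=bx
    for c in cs:
        im,d=cams.camera(c);X=cloud(c,d);im=im.astype(int)
        m=(d>0)&(X[...,2]>.133)&(X[...,2]<.147)&(X[...,0]>x0)&(X[...,0]<x1)&(X[...,1]>y0)&(X[...,1]<y1)&(im.max(2)<130)
        p=X[m][:,:2].astype(np.float32)
        if len(p)<15: print(c,len(p));continue
        v=cv2.fitLine(p,cv2.DIST_HUBER,0,.01,.01).ravel();print(c,len(p),'dir',np.degrees(np.arctan2(v[1],v[0]))%180,np.median(p,0),np.round(np.percentile((p-v[2:])@v[:2],[2,98]),3))
        cv2.imwrite(f'pics/lev_{c}.png',cv2.resize(im[140:300,240:480,::-1].astype(np.uint8) if c=='scene' else im[130:290,200:440,::-1].astype(np.uint8),None,fx=3,fy=3))
E
python3 - <<'E'
from lev import *
lev(['scene','side'],(.5,.6,.15,.27))
from plan import *
y=np.radians(77.9);st=np.array([.4924,.1294])+.25*(.288*np.array([np.cos(y),np.sin(y)])+.07*np.array([np.sin(y),-np.cos(y)]));print(st)
plan((.570,.133),st,77.9-.634*90,[83,86,89,90,90,90,90],[.02,.02,.02,.019,.017,.015,.013])
E
```

```text
scene 245 dir 106.848015 [0.54270506 0.19272926] [-0.047  0.018]
side 67 dir 167.05261 [0.5415995  0.18015376] [-0.017  0.023]
[0.52460374 0.19613207]
{"fingers":0,"dx":0.016,"dy":-0.003,"dz":0,"spin":0.034},{"fingers":0,"dx":0.032,"dy":-0.006,"dz":0,"spin":0.067},{"fingers":0,"dx":0.048,"dy":-0.008,"dz":0,"spin":0.100},{"fingers":0,"dx":0.057,"dy":-0.008,"dz":0,"spin":0.112},{"fingers":0,"dx":0.065,"dy":-0.007,"dz":0,"spin":0.112},{"fingers":0,"dx":0.073,"dy":-0.005,"dz":0,"spin":0.112},{"fingers":0,"dx":0.081,"dy":-0.004,"dz":0,"spin":0.112},
```

View pics/lev_scene.png

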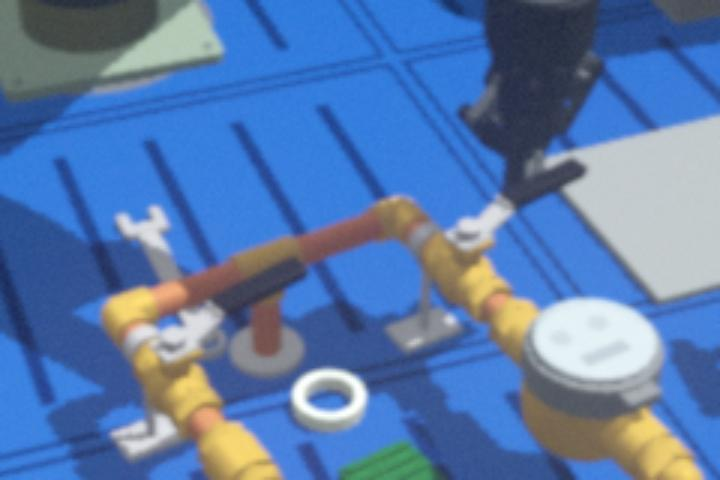

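The crop shows the fingertip behind the mains sleeve at about (545,180), with the lever turned most of the way. The rest stays small and force-checked.

Emit:
{"op": "carry_out", "data": {"increments": [{"fingers": 0, "dx": 0.016, "dy": -0.003, "dz": 0, "spin": 0.034}, {"fingers": 0, "dx": 0.032, "dy": -0.006, "dz": 0, "spin": 0.067}, {"fingers": 0, "dx": 0.048, "dy": -0.008, "dz": 0, "spin": 0.1}, {"fingers": 0, "dx": 0.057, "dy": -0.008, "dz": 0, "spin": 0.112}, {"fingers": 0, "dx": 0.065, "dy": -0.007, "dz": 0, "spin": 0.112}, {"fingers": 0, "dx": 0.065, "dy": -0.007, "dz": 0, "spin": 0.112}]}}

```text
time_s: 9.45
eef_pos: [0.5293, 0.2, 0.0815]
tcp_rot: [3.137, 0.022, 0.189]
contact_force: [-20.8, -9.6, 13.4]
finger_gap: 0.0003
grasp_force: 11.2
```

The force rose from about 7 N to about 23 N, so the lever is at its stop. I'll back off, lift and check.

Emit:
{"op": "carry_out", "data": {"increments": [{"fingers": 0, "dx": -0.04, "dy": 0, "dz": 0, "spin": 0}, {"fingers": 0, "dx": -0.1, "dy": 0, "dz": 0, "spin": 0}, {"fingers": 0, "dx": -0.1, "dy": 0, "dz": 0, "spin": 0}, {"fingers": 0, "dx": -0.1, "dy": 0, "dz": -0.15, "spin": 0}, {"fingers": 0, "dx": -0.1, "dy": 0, "dz": -0.3, "spin": 0}, {"fingers": 0, "dx": -0.1, "dy": 0, "dz": -0.4, "spin": 0}, {"fingers": 0, "dx": -0.1, "dy": 0, "dz": -0.4, "spin": 0}]}}

```text
time_s: 10.15
eef_pos: [0.5178, 0.2004, 0.1864]
tcp_rot: [-3.14, -0.01, 0.189]
contact_force: [-0.3, -0.6, 0.3]
finger_gap: 0.0001
grasp_force: 0.0
```

```bash
python3 - <<'E'
from lev import *
lev(['scene','side','wrist'],(.5,.6,.15,.27))
E
```

```text
scene 188 dir 100.248566 [0.55395854 0.2010743 ] [-0.037  0.029]
side 116 dir 99.62019 [0.5472243  0.19646442] [-0.023  0.044]
wrist 2903 dir 100.649055 [0.54987353 0.204216  ] [-0.034  0.034]
```

View pics/lev_scene.png

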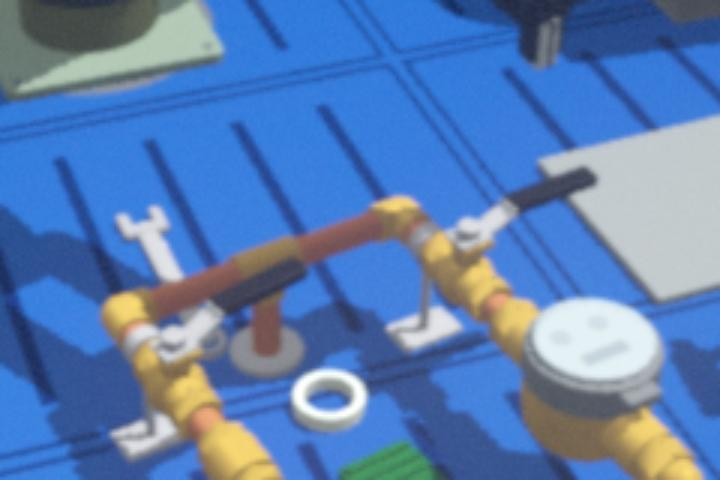

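The scene crop shows the mains sleeve at about (553,188), square to its pipe, and the cameras give 100.2–100.6° against an expected 100.8°, so it is shut. On to the tank lever.

```bash
python3 - <<'E'
from plan import *
def ax(h):
    y=np.radians(h);return np.array([np.cos(y),np.sin(y)]),np.array([np.sin(y),-np.cos(y)])
X,Y=ax(20.84);st=np.array([.5246,.1961])+.25*(.065*X-.007*Y);X,Y=ax(10.76);st=st-.025*X;print(st)
S=(.608,-.099)
plan(S,st,10.76,[82.2],[.038],sgn=-1)
f=np.radians(108.6);u=np.array([np.cos(f),np.sin(f)]);t=np.array([u[1],-u[0]]);p=np.array(S)+.075*u+.038*t;print(p)
plan(S,p,18.6,[82.2,82.2]+list(np.arange(80,28,-3.)),[.03,.024]+[.02]*18,sgn=-1)
E
```

```text
[0.51460386 0.19884922]
{"fingers":0,"dx":0.254,"dy":0.922,"dz":0,"spin":-0.087},
[ 0.62009325 -0.01579692]
{"fingers":0,"dx":-0.032,"dy":-0.000,"dz":0,"spin":-0.000},{"fingers":0,"dx":-0.056,"dy":-0.000,"dz":0,"spin":-0.000},{"fingers":0,"dx":-0.084,"dy":-0.003,"dz":0,"spin":-0.024},{"fingers":0,"dx":-0.100,"dy":-0.006,"dz":0,"spin":-0.058},{"fingers":0,"dx":-0.116,"dy":-0.008,"dz":0,"spin":-0.091},{"fingers":0,"dx":-0.132,"dy":-0.010,"dz":0,"spin":-0.124},{"fingers":0,"dx":-0.148,"dy":-0.010,"dz":0,"spin":-0.158},{"fingers":0,"dx":-0.164,"dy":-0.010,"dz":0,"spin":-0.191},{"fingers":0,"dx":-0.181,"dy":-0.009,"dz":0,"spin":-0.224},{"fingers":0,"dx":-0.197,"dy":-0.007,"dz":0,"spin":-0.258},{"fingers":0,"dx":-0.213,"dy":-0.004,"dz":0,"spin":-0.291},{"fingers":0,"dx":-0.229,"dy":-0.001,"dz":0,"spin":-0.324},{"fingers":0,"dx":-0.244,"dy":0.004,"dz":0,"spin":-0.358},{"fingers":0,"dx":-0.260,"dy":0.009,"dz":0,"spin":-0.391},{"fingers":0,"dx":-0.275,"dy":0.015,"dz":0,"spin":-0.424},{"fingers":0,"dx":-0.289,"dy":0.022,"dz":0,"spin":-0.458},{"fingers":0,"dx":-0.304,"dy":0.029,"dz":0,"spin":-0.491},{"fingers":0,"dx":-0.318,"dy":0.037,"dz":0,"spin":-0.524},{"fingers":0,"dx":-0.331,"dy":0.047,"dz":0,"spin":-0.558},{"fingers":0,"dx":-0.344,"dy":0.056,"dz":0,"spin":-0.591},
```

Emit:
{"op": "carry_out", "data": {"increments": [{"fingers": 0, "dx": 0.05, "dy": 0.18, "dz": 0, "spin": -0.02}, {"fingers": 0, "dx": 0.1, "dy": 0.36, "dz": 0, "spin": -0.04}, {"fingers": 0, "dx": 0.15, "dy": 0.54, "dz": 0, "spin": -0.06}, {"fingers": 0, "dx": 0.2, "dy": 0.72, "dz": 0, "spin": -0.087}, {"fingers": 0, "dx": 0.254, "dy": 0.922, "dz": 0, "spin": -0.087}, {"fingers": 0, "dx": 0.254, "dy": 0.922, "dz": 0, "spin": -0.087}, {"fingers": 0, "dx": 0.254, "dy": 0.922, "dz": 0, "spin": -0.087}, {"fingers": 0, "dx": 0.254, "dy": 0.922, "dz": 0, "spin": -0.087}, {"fingers": 0, "dx": 0.254, "dy": 0.922, "dz": 0.1, "spin": -0.087}, {"fingers": 0, "dx": 0.254, "dy": 0.922, "dz": 0.2, "spin": -0.087}, {"fingers": 0, "dx": 0.254, "dy": 0.922, "dz": 0.3, "spin": -0.087}, {"fingers": 0, "dx": 0.254, "dy": 0.922, "dz": 0.4, "spin": -0.087}, {"fingers": 0, "dx": 0.254, "dy": 0.922, "dz": 0.4, "spin": -0.087}]}}

```text
time_s: 11.6
eef_pos: [0.6165, -0.0137, 0.0785]
tcp_rot: [-3.138, 0.008, 0.327]
contact_force: [-0.5, -0.8, -0.5]
finger_gap: -0.0004
grasp_force: 0.0
```

Emit:
{"op": "carry_out", "data": {"increments": [{"fingers": 0, "dx": -0.032, "dy": 0, "dz": 0, "spin": 0}, {"fingers": 0, "dx": -0.056, "dy": 0, "dz": 0, "spin": 0}, {"fingers": 0, "dx": -0.07, "dy": 0, "dz": 0, "spin": 0}, {"fingers": 0, "dx": -0.084, "dy": -0.003, "dz": 0, "spin": -0.024}, {"fingers": 0, "dx": -0.1, "dy": -0.006, "dz": 0, "spin": -0.058}, {"fingers": 0, "dx": -0.116, "dy": -0.008, "dz": 0, "spin": -0.09}, {"fingers": 0, "dx": -0.132, "dy": -0.01, "dz": 0, "spin": -0.124}, {"fingers": 0, "dx": -0.148, "dy": -0.01, "dz": 0, "spin": -0.158}, {"fingers": 0, "dx": -0.164, "dy": -0.01, "dz": 0, "spin": -0.19}]}}

```text
time_s: 12.5
eef_pos: [0.5829, -0.025, 0.0838]
tcp_rot: [3.139, -0.007, 0.625]
contact_force: [4.3, 5.1, -0.6]
finger_gap: -0.0001
grasp_force: 3.2
```

```bash
python3 - <<'E'
from plan import *
y=np.radians(18.6);st=np.array([.6201,-.0158])+.25*(-.164*np.array([np.cos(y),np.sin(y)])-.010*np.array([np.sin(y),-np.cos(y)]));print(st)
plan((.608,-.099),st,18.6+17.1,list(np.arange(62,4,-3.)),[.02]*20,sgn=-1)
E
```

```text
[ 0.5804441  -0.02650791]
{"fingers":0,"dx":-0.016,"dy":-0.004,"dz":0,"spin":-0.034},{"fingers":0,"dx":-0.032,"dy":-0.007,"dz":0,"spin":-0.068},{"fingers":0,"dx":-0.048,"dy":-0.009,"dz":0,"spin":-0.101},{"fingers":0,"dx":-0.064,"dy":-0.010,"dz":0,"spin":-0.134},{"fingers":0,"dx":-0.081,"dy":-0.011,"dz":0,"spin":-0.168},{"fingers":0,"dx":-0.097,"dy":-0.010,"dz":0,"spin":-0.201},{"fingers":0,"dx":-0.113,"dy":-0.009,"dz":0,"spin":-0.234},{"fingers":0,"dx":-0.129,"dy":-0.007,"dz":0,"spin":-0.268},{"fingers":0,"dx":-0.145,"dy":-0.004,"dz":0,"spin":-0.301},{"fingers":0,"dx":-0.161,"dy":0.000,"dz":0,"spin":-0.334},{"fingers":0,"dx":-0.177,"dy":0.005,"dz":0,"spin":-0.368},{"fingers":0,"dx":-0.192,"dy":0.010,"dz":0,"spin":-0.401},{"fingers":0,"dx":-0.207,"dy":0.017,"dz":0,"spin":-0.434},{"fingers":0,"dx":-0.221,"dy":0.024,"dz":0,"spin":-0.468},{"fingers":0,"dx":-0.236,"dy":0.031,"dz":0,"spin":-0.501},{"fingers":0,"dx":-0.250,"dy":0.040,"dz":0,"spin":-0.534},{"fingers":0,"dx":-0.263,"dy":0.049,"dz":0,"spin":-0.568},{"fingers":0,"dx":-0.276,"dy":0.059,"dz":0,"spin":-0.601},{"fingers":0,"dx":-0.288,"dy":0.070,"dz":0,"spin":-0.634},{"fingers":0,"dx":-0.300,"dy":0.081,"dz":0,"spin":-0.668},
```

Emit:
{"op": "carry_out", "data": {"increments": [{"fingers": 0, "dx": -0.016, "dy": -0.004, "dz": 0, "spin": -0.034}, {"fingers": 0, "dx": -0.032, "dy": -0.007, "dz": 0, "spin": -0.068}, {"fingers": 0, "dx": -0.048, "dy": -0.009, "dz": 0, "spin": -0.1}, {"fingers": 0, "dx": -0.064, "dy": -0.01, "dz": 0, "spin": -0.134}, {"fingers": 0, "dx": -0.081, "dy": -0.011, "dz": 0, "spin": -0.168}, {"fingers": 0, "dx": -0.097, "dy": -0.01, "dz": 0, "spin": -0.2}, {"fingers": 0, "dx": -0.113, "dy": -0.009, "dz": 0, "spin": -0.234}, {"fingers": 0, "dx": -0.129, "dy": -0.007, "dz": 0, "spin": -0.268}, {"fingers": 0, "dx": -0.145, "dy": -0.004, "dz": 0, "spin": -0.3}, {"fingers": 0, "dx": -0.161, "dy": 0, "dz": 0, "spin": -0.334}, {"fingers": 0, "dx": -0.177, "dy": 0.005, "dz": 0, "spin": -0.368}, {"fingers": 0, "dx": -0.192, "dy": 0.01, "dz": 0, "spin": -0.4}, {"fingers": 0, "dx": -0.207, "dy": 0.017, "dz": 0, "spin": -0.434}, {"fingers": 0, "dx": -0.221, "dy": 0.024, "dz": 0, "spin": -0.468}, {"fingers": 0, "dx": -0.236, "dy": 0.031, "dz": 0, "spin": -0.5}, {"fingers": 0, "dx": -0.25, "dy": 0.04, "dz": 0, "spin": -0.534}, {"fingers": 0, "dx": -0.263, "dy": 0.049, "dz": 0, "spin": -0.568}, {"fingers": 0, "dx": -0.276, "dy": 0.059, "dz": 0, "spin": -0.6}, {"fingers": 0, "dx": -0.288, "dy": 0.07, "dz": 0, "spin": -0.634}]}}

```text
time_s: 14.4
eef_pos: [0.5348, -0.0812, 0.0841]
tcp_rot: [3.134, -0.002, 1.621]
contact_force: [3.3, 6.8, 1.0]
finger_gap: 0.0
grasp_force: 3.0
```

```bash
python3 - <<'E'
from plan import *
from lev import *
y=np.radians(35.7);st=np.array([.5804,-.0265])+.25*(-.288*np.array([np.cos(y),np.sin(y)])+.07*np.array([np.sin(y),-np.cos(y)]));print(st)
plan((.608,-.099),st,35.7+.634*90,[6,4,2,0,0,0,0,0],[.02,.02,.02,.02,.018,.016,.014,.012],sgn=-1)
lev(['scene','side'],(.49,.6,-.2,-.06))
E
```

```text
[ 0.53214196 -0.08272643]
{"fingers":0,"dx":-0.010,"dy":-0.003,"dz":0,"spin":-0.023},{"fingers":0,"dx":-0.021,"dy":-0.005,"dz":0,"spin":-0.045},{"fingers":0,"dx":-0.032,"dy":-0.007,"dz":0,"spin":-0.067},{"fingers":0,"dx":-0.042,"dy":-0.008,"dz":0,"spin":-0.089},{"fingers":0,"dx":-0.050,"dy":-0.007,"dz":0,"spin":-0.089},{"fingers":0,"dx":-0.058,"dy":-0.006,"dz":0,"spin":-0.089},{"fingers":0,"dx":-0.066,"dy":-0.005,"dz":0,"spin":-0.089},{"fingers":0,"dx":-0.074,"dy":-0.004,"dz":0,"spin":-0.089},
scene 282 dir 13.138796 [ 0.5442805  -0.10230746] [-0.049  0.019]
side 208 dir 10.383633 [ 0.53199494 -0.10378223] [-0.036  0.032]
```

Emit:
{"op": "carry_out", "data": {"increments": [{"fingers": 0, "dx": -0.01, "dy": -0.003, "dz": 0, "spin": -0.023}, {"fingers": 0, "dx": -0.021, "dy": -0.005, "dz": 0, "spin": -0.045}, {"fingers": 0, "dx": -0.032, "dy": -0.007, "dz": 0, "spin": -0.067}, {"fingers": 0, "dx": -0.042, "dy": -0.008, "dz": 0, "spin": -0.089}, {"fingers": 0, "dx": -0.042, "dy": -0.008, "dz": 0, "spin": -0.089}]}}

```text
time_s: 15.0
eef_pos: [0.5328, -0.0838, 0.0841]
tcp_rot: [3.133, -0.016, 1.754]
contact_force: [4.0, 31.4, 4.7]
finger_gap: -0.0002
grasp_force: 15.2
```

At 31 N the lever is at its stop. I'll back off, lift and check.

Emit:
{"op": "carry_out", "data": {"increments": [{"fingers": 0, "dx": 0.04, "dy": 0, "dz": 0, "spin": 0}, {"fingers": 0, "dx": 0.1, "dy": 0, "dz": 0, "spin": 0}, {"fingers": 0, "dx": 0.1, "dy": 0, "dz": 0, "spin": 0}, {"fingers": 0, "dx": 0.1, "dy": 0, "dz": -0.15, "spin": 0}, {"fingers": 0, "dx": 0.1, "dy": 0, "dz": -0.3, "spin": 0}, {"fingers": 0, "dx": 0.1, "dy": 0, "dz": -0.5, "spin": 0}, {"fingers": 0, "dx": 0.1, "dy": 0, "dz": -0.6, "spin": 0}, {"fingers": 0, "dx": 0.1, "dy": 0, "dz": -0.6, "spin": 0}]}}

```text
time_s: 15.8
eef_pos: [0.5283, -0.0697, 0.2368]
tcp_rot: [3.132, 0.004, 1.759]
contact_force: [-0.2, 0.1, -0.1]
finger_gap: -0.0002
grasp_force: 0.0
```

```bash
python3 - <<'E'
from lev import *
print('tank');lev(['scene','side','wrist'],(.49,.6,-.2,-.06))
print('mains');lev(['side','wrist','scene'],(.5,.6,.15,.27))
E
```

```text
tank
scene 191 dir 13.106723 [ 0.5399028  -0.10731175] [-0.039  0.027]
side 153 dir 11.458629 [ 0.53485936 -0.10732194] [-0.033  0.034]
wrist 1707 dir 10.549605 [ 0.5353639  -0.09998861] [-0.034  0.034]
mains
side 114 dir 99.84788 [0.54714084 0.19653586] [-0.034  0.031]
wrist 0
scene 188 dir 101.38627 [0.55309653 0.20179993] [-0.029  0.037]
```

View pics/lev_scene.png

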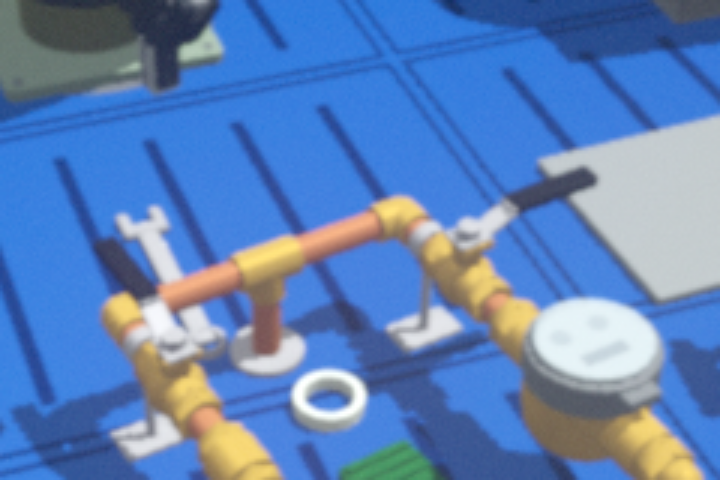

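The crop shows the mains lever square at (550,190) and the tank lever in line with its pipe at (125,270). The loose things in view have not moved and the gripper is clear, so I'm handing in.

```bash
python3 -c "
from station import workorder
print(workorder.hand_in())"
```

```text
the job is handed in; nothing more can be done
None
```

The job is handed in: I pushed the mains valve fully shut first and then the tank valve fully open, each with a fingertip up to its stop, and the cameras agreed with both positions; my first pass went over the mains lever without moving it, and nothing loose was seen to move.

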